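# Wind the dip timer and hold the pin comb ready over the wells

### The job

Wind the spring timer clockwise with its wing key, turn by turn, right up to its stop, and only then lift the five-pin comb out of its stand by the handle and carry it over the top of the tube rack to the five-well block. Finish still holding the comb level and still, every pin centred over its own well with the tips about one centimetre above the block; the pins must never touch the block, and the rack, wash bottle and label roll must stay where they are.

Things in the scene. Friction and masses are not known exactly. Their poses are not given: they have to be found in the camera images.
- timer: Spring timer, fixed to the bench: white round housing 88 mm across at the foot, 72 mm at the top, 45 mm high. Origin at the centre of its underside, z up. The wing key stands upright on the middle of its top.
- key_grip (a point): Middle of the key's steel wing, on the turning axis, 75 mm above the bench. The wing is an upright flat plate 46 mm long (along this point's x axis), 9 mm thick (along y) and 30 mm tall (60 to 90 mm above the bench), 15 mm clear of the housing's top. The point turns with the key.
- key (a joint): Winding angle of the key, rad. Grows clockwise seen from above; 0 is run down, 2.6 is the hard stop (fully wound). It starts partly wound, between 0 and 0.4. Turning takes 0.05 to 0.08 N m; a spring resists, but the key stays where it is left when let go. More than one grasp is needed.
- comb: Five-pin comb, loose, 0.11 to 0.22 kg. Origin: middle of the row of pin tips; z up, y along the row. Steel pins 4.4 mm thick, 35 mm long, at y = -40, -20, 0, 20, 40 mm, under a steel bar 22 x 130 mm (x, y), z 35 to 47 mm. On its middle a grey upright handle 20 x 60 mm (x, y), z 47 to 92 mm: grip it across its 20 mm (along x). A half turn about z makes no difference.
- stand: Fixed parking stand: grey base 60 x 140 x 8 mm, white posts at y = -60 and 60 mm. Origin: centre of its underside, z up, y along its length. The comb's bar rests on the posts 50 mm above the bench between lips 6 mm high, pin tips 15 mm above the bench, y along the stand's; lift it straight up. Stand and block lie on either side of the rack; which is on which side varies.
- wellblock: Aluminium block, fixed: 50 x 110 x 40 mm (x, y, z), origin at the centre of its underside, z up. Five round wells, 15 mm wide and 25 mm deep, open upward at x = 0, y = -40, -20, 0, 20, 40 mm.
- block_top (a point): Centre of the well block's top face, at the mouth of the middle well; axes as the block's.
- rack: Tube rack holding six capped tubes, 62 x 217 mm (x, y), loose; the tubes' caps reach 88 mm above the bench. Origin at the centre of its underside, z up, y along its length, which points roughly away from the robot. It stands between the stand and the block.
- wash_bottle: Wash bottle, loose, 66 x 96 mm across, 204 mm high, on the far side of the work; origin at the foot. To be left alone.
- label_roll: Roll of labels, loose, 90 mm across, 40 mm high, on the far side of the work; origin at its underside. To be left alone.
Not all that is in view belongs to the job. What is shaped like the timer but blue or orange is not meant.

How it is judged:
By the outcome, as a careful person would: the job done as asked, in the order asked, and still so for the second after the job is handed in, while the arm keeps its last pose, push and grip.
It also fails if it takes over 67 s, if anything falls off the work surface, if the arm or the gripper's body presses on something with over 40 N, if the wrist force passes 120 N, or if a joint passes its speed limit or range.

### The arm

A 6-joint arm with a two-finger parallel gripper is mounted at the origin on a cart in front of the work surface, level with it; the furniture and walls round the work are solid. World frame = base frame: x ahead of the robot, y to its left, z up, the work surface at z = 0. Lengths are in mm, angles in rad, forces in N, time in s.
With the tool pointing down it reaches from about 300 to 750 mm from the base axis. Payload 8.5 kg.
Tool frame: the origin (TCP) lies at the very end of the fingers, on their centre line; the grasp point (between the pads) lies 19 mm behind it (manip.tcp_to_grasp is the distance from the TCP to the grasp point, in mm); z points along the fingers, y is the line along which they close (so a half turn about z gives the same grasp; the last joint's range is limited). The gripper opens to 88 mm and grips with 3 to 60 N. Pads are 18 mm wide; open, the fingers measure 123 mm over their backs; the gripper's body (75 mm by 187 mm) begins 45 mm behind the grasp point.
Start: joints at [0.927, 0.381, 1.297, -0, 1.464, -0.215], TCP at [228.668, 500.191, 238.748] pointing down, gripper open.
Joint ranges: [-3.11, 3.11], [-0.89, 2.33], [0.22, 2.48], [-1.42, 4.56], [0.17, 2.85], [-2.88, 2.88]. Speed limits (rad/s): [2.39, 2.39, 3.14, 3.14, 3.14, 3.14].

### API

Orientations are given as a unit quaternion [w, x, y, z].
In Python, from station import manip gives the robot as it stands.
- The arm moves only by the tool carry_out, never from a script. Its argument "commands" is a list of rows, each a list of 7 numbers: the shift along the world's x, y, z in units of 30 mm (1.0 is 30 mm), then the turn, a rotation vector about the world's x, y, z in units of 5 degrees (1.0 is 5 degrees), then the finger opening in mm, from 0 to 88.1. In form: [[dx, dy, dz, wx, wy, wz, gripper], ...]. A call has 1 to 10 rows; each row is the pose to reach, as a shift and turn from the pose commanded when the call began; what a row does not reach only later rows make up. A row lasts 1/12 s, in which the tool goes at most 41.7 mm and 7.16 degrees, less where a joint would pass 70% of its speed; a pose out of reach is approached as far as the arm can. A call with a gripper value outside its range is refused whole. The fingers move at their own pace and stop on an object; "grip_force" is the grip in N (left out, the last holds). Time passes only in rows, so rows that repeat a pose let the fingers close. It gives the time, the measured TCP pose, the force, the opening and the grip force at its end, in the units of the state.
- manip.observe(): the state, without advancing time (a new reading comes with each control period).
- manip.read_camera(name): name is "scene" or "top"; returns a dict with "color" (400x640x3 uint8, blue, green, red), "z_map" (400x640 float32, mm along the optical axis (not along the pixel's ray), 0 where there is no reading), "mtx" (3x3 intrinsics, pixels), "extrinsics" (4x4, takes a point from world to camera coordinates). Camera axes: x right, y up, looking along -z (the intrinsics and any distortion apply to the point x, -y, -z); pixel columns grow to the right and rows downward; lengths in mm; the calibration is good to about 2 mm. A picture is of the moment at which its call begins.
- manip.finish_job(): hands the job in; it is judged then, once.
The state is a dict: "t": time; "joint_pos": joint angles; "qvel": joint speeds; "joint_torque": joint torques, N m; "ee_pos": TCP position; "eef_rot": TCP orientation; "ft_force": force on the tool from outside, world axes, zero at the start; "torque": the same for the moment, N m; "opening": finger opening in mm; "grasp_force": force on a finger pad.
Only numpy, scipy, OpenCV 4.12 (cv2) and the standard library are available. Lean on these libraries where they do the work, as an engineer would, in place of code of your own. Each camera call takes 0.05 s, during which the arm holds its last target. There are 200 camera calls.

## Working session

There is one attempt and no reset: what is moved stays moved. The work goes in short steps, Python scripts to look and compute and a tool call to move; the robot and the scene stay as the last step left them, time stands still between calls to the robot, and variables do not carry over. Pictures are saved under pics/ and viewed, at most 10 in all, crops included, and the job is handed in when it is done.

Besides the shell and the picture viewer there is one more tool, called by a JSON object that holds its "api" and its "payload", one argument or row to a line. carry_out: Moves the arm, as the interface text tells. Its arguments: {"type":"object","properties":{"commands":{"type":"array","items":{"type":"array","items":{"type":"number"}}},"grip_force":{"type":"number"}},"required":["commands"]}

```bash
ls; mkdir -p pics
cat > h.py <<'E'
import numpy as np, cv2
from station import manip
def cam(n):
    c=manip.read_camera(n); np.savez(f'/tmp/{n}.npz',**{k:c[k] for k in('color','z_map','mtx','extrinsics')}); return c
def load(n): return dict(np.load(f'/tmp/{n}.npz'))
def cloud(c):
    h,w=c['z_map'].shape; v,u=np.mgrid[:h,:w]; z=c['z_map'].astype(float); K=c['mtx']
    X=(u-K[0,2])/K[0,0]*z; Y=(v-K[1,2])/K[1,1]*z
    P=np.stack([X,-Y,-z],-1); E=c['extrinsics']; W=(P-E[:3,3])@E[:3,:3]
    W[z==0]=np.nan; return W
def ray(c,u,v,h):
    K=c['mtx'];E=c['extrinsics']; d=np.array([(u-K[0,2])/K[0,0],-(v-K[1,2])/K[1,1],-1.])@E[:3,:3]
    o=-E[:3,3]@E[:3,:3]; return o+d*(h-o[2])/d[2]
def proj(c,p):
    E=c['extrinsics'];K=c['mtx'];q=E[:3,:3]@p+E[:3,3]; return K[0,2]-K[0,0]*q[0]/q[2], K[1,2]+K[1,1]*q[1]/q[2]
E
python3 - <<'E'
from h import *
for n in('scene','top'):
    c=cam(n); cv2.imwrite(f'pics/{n}0.png',c['color']); print(c['mtx'],c['extrinsics'])
print(manip.observe())
E
```

```text
pics
[[385.69786506   0.         317.84676606]
 [  0.         385.69786506 199.29321958]
 [  0.           0.           1.        ]] [[ 8.37105132e-01 -5.46391033e-01  2.66802876e-02 -5.03150199e+02]
 [ 2.31427426e-01  3.97910339e-01  8.87754870e-01 -2.19935856e+02]
 [-4.95677662e-01 -7.36969607e-01  4.59542657e-01 -7.42042441e+02]
 [ 0.00000000e+00  0.00000000e+00  0.00000000e+00  1.00000000e+00]]
[[421.72549338   0.         318.25467485]
 [  0.         421.72549338 196.06970082]
 [  0.           0.           1.        ]] [[ 2.51177199e-02 -9.99650051e-01 -8.29912611e-03  3.63155047e+00]
 [ 9.85915557e-01  2.33978111e-02  1.65599085e-01 -6.17220719e+02]
 [-1.65346952e-01 -1.23417090e-02  9.86158237e-01 -1.06776494e+03]
 [ 0.00000000e+00  0.00000000e+00  0.00000000e+00  1.00000000e+00]]
{'t': 0.1, 'joint_pos': array([ 9.26689305e-01,  3.81148159e-01,  1.29813369e+00, -3.19449440e-06,
        1.46360400e+00, -2.15283877e-01]), 'qvel': array([ 0.00066557, -0.00106457, -0.00097904,  0.00037924, -0.00106959,
        0.00151609]), 'joint_torque': array([ 3.85812324e-03, -4.38655329e+01, -2.24913901e+01,  7.14906631e-02,
        3.42095818e-02, -9.36617243e-05]), 'ee_pos': array([228.53733434, 500.00607085, 238.20631672]), 'eef_rot': array([-2.67925546e-04,  2.12772299e-01,  9.77101597e-01, -5.88479774e-04]), 'ft_force': array([0.33589253, 0.26748383, 0.21720246]), 'torque': array([-0.00104353,  0.0624904 ,  0.04049941]), 'grasp_force': 0.0, 'opening': 88.36068387891446}
```

View pics/top0.png

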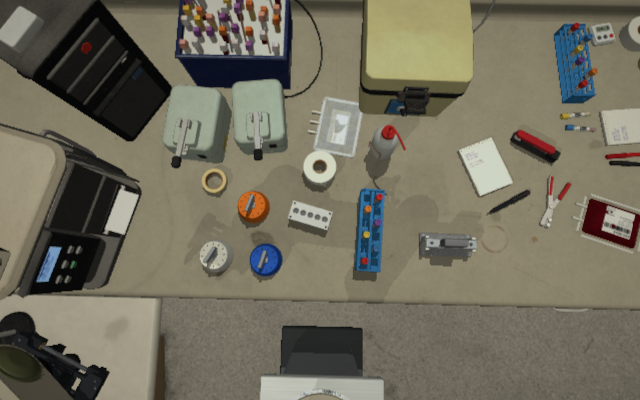

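View pics/scene0.png

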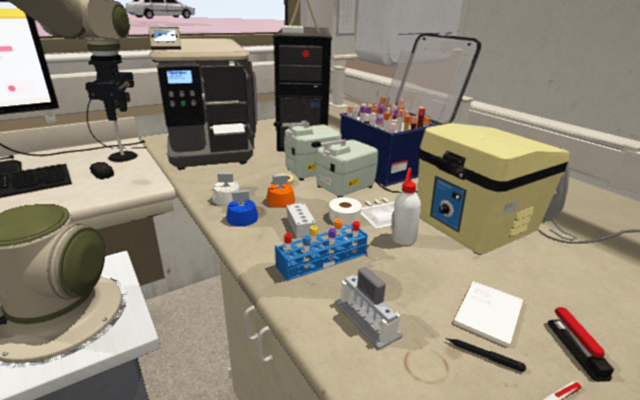

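The top view shows three timer shapes: white (215,257), blue (265,260) and orange (253,207). By the description I want the white one. The comb on its stand is at (448,244), the rack at (369,230) and the well block at (311,215). Next I'll measure them.

```bash
cat > m.py <<'E'
from h import *
def rect(P):
    r=cv2.minAreaRect(P[:,:2].astype(np.float32)); b=cv2.boxPoints(r); e=[b[1]-b[0],b[2]-b[1]]; l=max(e,key=np.linalg.norm)
    return np.round(r[0],1),np.round(r[1],1),'long axis deg',round(np.degrees(np.arctan2(l[1],l[0]))%180,1)
E
python3 - <<'E'
from m import *
for n in('top','scene'):
    c=load(n); W=cloud(c); f=lambda x,y,r,z0,z1:W[(np.hypot(W[...,0]-x,W[...,1]-y)<r)&(W[...,2]>z0)&(W[...,2]<z1)]
    t0=load('top')
    for nm,(u,v),h,r,z0,z1 in [('wing',(215,257),45,60,66,95),('timer',(215,257),45,60,38,52),('block',(311,215),40,80,34,46),('bar',(448,244),60,80,55,70),('handle',(448,244),80,80,80,105),('rack',(369,230),60,140,40,100)]:
        p=ray(t0,u,v,h); P=f(p[0],p[1],r,z0,z1)
        if len(P)>5: print(n,nm,p[:2].round(),len(P),rect(P),P[:,2].mean().round(1),P[:,:2].mean(0).round(1))
c=load('top')['color']
cv2.imwrite('pics/crop1.png',np.hstack([cv2.resize(c[235:280,192:242],None,fx=8,fy=8,interpolation=3),cv2.resize(c[195:240,275:325],None,fx=8,fy=8,interpolation=3)]))
E
```

```text
top wing [450. 284.] 94 (array([455.5, 289.3]), array([10.3, 44.6]), 'long axis deg', np.float32(149.5)) 83.5 [455.5 287.7]
top timer [450. 284.] 560 (array([455.7, 289.5]), array([72.9, 76.8]), 'long axis deg', np.float32(91.4)) 45.5 [454.7 286. ]
top block [567.  37.] 657 (array([566.8,  39.6]), array([109.9,  50.1]), 'long axis deg', np.float32(74.5)) 40.8 [566.4  39.1]
top bar [ 498. -319.] 249 (array([ 499.9, -325.6]), array([130.6,  33.8]), 'long axis deg', np.float32(89.0)) 62.7 [ 498.7 -315.7]
top handle [ 497. -313.] 51 (array([ 498.8, -325.6]), array([19.8, 61.2]), 'long axis deg', np.float32(90.6)) 96.4 [ 496.2 -315.6]
top rack [ 529. -115.] 1591 (array([533.5, -63.8]), array([175.1, 216.4]), 'long axis deg', np.float32(177.2)) 58.8 [ 531.5 -108.4]
scene wing [450. 284.] 116 (array([454.4, 287.1]), array([11.6, 45.1]), 'long axis deg', np.float32(149.5)) 77.5 [455.2 287.1]
scene timer [450. 284.] 235 (array([453.8, 282.1]), array([64.4, 74.1]), 'long axis deg', np.float32(162.9)) 44.4 [451.5 278.6]
scene block [567.  37.] 417 (array([567.4,  38.5]), array([114.8,  50.3]), 'long axis deg', np.float32(74.7)) 39.2 [565.7  34. ]
scene bar [ 498. -319.] 553 (array([ 500.5, -326.7]), array([130.5,  35.7]), 'long axis deg', np.float32(89.1)) 61.3 [ 495.4 -338.4]
scene handle [ 497. -313.] 322 (array([ 492.1, -328.3]), array([20.3, 61.7]), 'long axis deg', np.float32(106.2)) 92.9 [ 492.9 -334.3]
scene rack [ 529. -115.] 1628 (array([534.1, -64.3]), array([176.4, 217.1]), 'long axis deg', np.float32(177.0)) 60.9 [ 522.4 -121.2]
```

View pics/crop1.png

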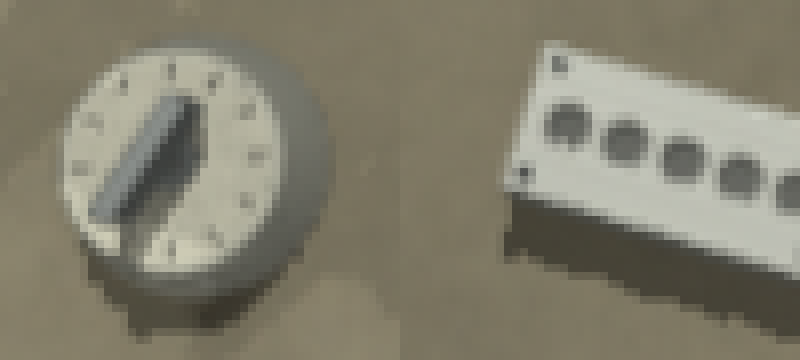

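The crop confirms the white timer: housing centre at about (170,155) in the crop, and an upright wing running up and to the right. The wing is at about (455,288) with a world angle of -30.5°. Now I'll move above it.

{"api": "carry_out", "payload": {
  "commands": [
    [7.55, -7.06, -2.0, 0, 0, -1.2, 60],
    [7.55, -7.06, -2.0, 0, 0, -1.2, 60],
    [7.55, -7.06, -2.0, 0, 0, -1.2, 60],
    [7.55, -7.06, -2.0, 0, 0, -1.2, 60],
    [7.55, -7.06, -2.0, 0, 0, -1.2, 60],
    [7.55, -7.06, -2.0, 0, 0, -1.2, 60],
    [7.55, -7.06, -2.0, 0, 0, -1.2, 60],
    [7.55, -7.06, -2.0, 0, 0, -1.2, 60],
    [7.55, -7.06, -2.0, 0, 0, -1.2, 60],
    [7.55, -7.06, -2.0, 0, 0, -1.2, 60]
  ],
  "grip_force": 30
}}

```text
t: 0.93
ee_pos: [455.5, 287.6, 178.1]
eef_rot: [-0.001, 0.265, 0.964, -0.0]
ft_force: [-0.2, 0.7, 0.4]
opening: 60.1
grasp_force: 0.0
```

```bash
cat > s.py <<'E'
from h import *
np.set_printoptions(precision=3,suppress=True)
o=manip.observe(); w,x,y,z=o['eef_rot']
from scipy.spatial.transform import Rotation as R
r=R.from_quat([x,y,z,w]).as_matrix()
print('t',round(o['t'],2),'pos',o['ee_pos'],'ydeg',np.degrees(np.arctan2(r[1,1],r[0,1])),'zax',r[:,2],'\nq',o['joint_pos'],'F',o['ft_force'],'M',o['torque'],'op',o['opening'],'g',o['grasp_force'])
E
python3 s.py
```

```text
t 0.93 pos [455.513 287.603 178.105] ydeg 59.29900390410234 zax [-0.002 -0.    -1.   ] 
q [ 0.343  0.414  1.43   0.     1.3   -0.692] F [-0.222  0.734  0.436] M [-0.007 -0.031 -0.024] op 60.091402611474244 g 0.0
```

{"api": "carry_out", "payload": {
  "commands": [
    [0, 0, -1, 0, 0, 0, 60],
    [0, 0, -2, 0, 0, 0, 60],
    [0, 0, -3, 0, 0, 0, 60],
    [0, 0, -3.6, 0, 0, 0, 60],
    [0, 0, -4.1, 0, 0, 0, 60],
    [0, 0, -4.1, 0, 0, 0, 60],
    [0, 0, -4.1, 0, 0, 0, 30],
    [0, 0, -4.1, 0, 0, 0, 5],
    [0, 0, -4.1, 0, 0, 0, 5],
    [0, 0, -4.1, 0, 0, 0, 5]
  ]
}}

```text
t: 1.77
ee_pos: [455.4, 288.8, 56.8]
eef_rot: [0.001, 0.263, 0.965, 0.001]
ft_force: [0.1, 0.4, -0.5]
opening: 35.5
grasp_force: 0.0
```

{"api": "carry_out", "payload": {
  "commands": [
    [0, 0, 0, 0, 0, 0, 5],
    [0, 0, 0, 0, 0, 0, 5],
    [0, 0, 0, 0, 0, 0, 5],
    [0, 0, 0, 0, 0, 0, 5],
    [0, 0, 0, 0, 0, 0, 5],
    [0, 0, 0, 0, 0, 0, 5]
  ]
}}

```text
t: 2.27
ee_pos: [457.0, 291.0, 56.2]
eef_rot: [0.002, 0.264, 0.965, 0.003]
ft_force: [6.1, 16.1, -6.3]
opening: 8.9
grasp_force: 30.0
```

```bash
python3 s.py
```

```text
t 2.27 pos [456.968 290.979  56.157] ydeg 59.396280121946226 zax [ 0.005  0.006 -1.   ] 
q [ 0.347  0.567  1.578  0.004  0.99  -0.692] F [ 6.087 16.107 -6.345] M [ 2.502 -0.896  0.002] op 8.900525605512208 g 29.997557401657104
```

{"api": "carry_out", "payload": {
  "commands": [
    [0.05, 0.09, 0, 0, 0, 0, 5],
    [0.05, 0.09, 0, 0, 0, -1, 5],
    [0.05, 0.09, 0, 0, 0, -2, 5],
    [0.05, 0.09, 0, 0, 0, -3, 5],
    [0.05, 0.09, 0, 0, 0, -4, 5],
    [0.05, 0.09, 0, 0, 0, -5, 5],
    [0.05, 0.09, 0, 0, 0, -6, 5],
    [0.05, 0.09, 0, 0, 0, -7, 5],
    [0.05, 0.09, 0, 0, 0, -8, 5],
    [0.05, 0.09, 0, 0, 0, -8, 5]
  ]
}}

```text
t: 3.1
ee_pos: [456.6, 290.8, 56.1]
eef_rot: [0.0, 0.579, 0.815, -0.0]
ft_force: [-2.4, -1.0, 5.8]
opening: 8.7
grasp_force: 30.0
```

```bash
python3 s.py
```

```text
t 3.1 pos [456.575 290.85   56.074] ydeg 19.25512621286152 zax [-0. -0. -1.] 
q [ 0.349  0.569  1.574 -0.     0.999  0.013] F [-2.358 -1.04   5.768] M [-0.355  0.301 -0.075] op 8.698218055797643 g 30.00150751322508
```

{"api": "carry_out", "payload": {
  "commands": [
    [0, 0, 0, 0, 0, -1, 5],
    [0, 0, 0, 0, 0, -2, 5],
    [0, 0, 0, 0, 0, -3, 5],
    [0, 0, 0, 0, 0, -4, 5],
    [0, 0, 0, 0, 0, -5, 5],
    [0, 0, 0, 0, 0, -6, 5],
    [0, 0, 0, 0, 0, -7, 5],
    [0, 0, 0, 0, 0, -8, 5],
    [0, 0, 0, 0, 0, -9, 5],
    [0, 0, 0, 0, 0, -9, 5]
  ]
}}

```text
t: 3.93
ee_pos: [456.0, 290.9, 56.0]
eef_rot: [-0.0, 0.846, 0.532, -0.001]
ft_force: [-4.8, -2.4, 6.8]
opening: 8.6
grasp_force: 30.0
```

```bash
python3 s.py
```

```text
t 3.93 pos [455.954 290.909  56.049] ydeg -25.655821353174968 zax [-0.002 -0.001 -1.   ] 
q [0.349 0.569 1.574 0.    1.    0.797] F [-4.835 -2.399  6.787] M [-0.317  0.82  -0.056] op 8.601633492434008 g 30.001650920603424
```

{"api": "carry_out", "payload": {
  "commands": [
    [-0.03, 0, 0, 0, 0, -1, 5],
    [-0.03, 0, 0, 0, 0, -2, 5],
    [-0.03, 0, 0, 0, 0, -3, 5],
    [-0.03, 0, 0, 0, 0, -4, 5],
    [-0.03, 0, 0, 0, 0, -5, 5],
    [-0.03, 0, 0, 0, 0, -6, 5],
    [-0.03, 0, 0, 0, 0, -7, 5],
    [-0.03, 0, 0, 0, 0, -7.5, 5],
    [-0.03, 0, 0, 0, 0, -8, 5],
    [-0.03, 0, 0, 0, 0, -8, 5]
  ]
}}

```text
t: 4.77
ee_pos: [455.6, 291.3, 56.1]
eef_rot: [-0.0, 0.977, 0.212, -0.0]
ft_force: [-2.1, 0.6, 5.8]
opening: 8.7
grasp_force: 30.0
```

```bash
python3 s.py
```

```text
t 4.77 pos [455.558 291.27   56.062] ydeg -65.51290269725236 zax [-0.  0. -1.] 
q [0.35  0.568 1.576 0.001 0.998 1.493] F [-2.08   0.631  5.79 ] M [ 0.195  0.612 -0.019] op 8.708093703559017 g 30.000748406164348
```

{"api": "carry_out", "payload": {
  "commands": [
    [0, 0, 0, 0, 0, -0.4, 5],
    [0, 0, 0, 0, 0, -0.8, 5],
    [0, 0, 0, 0, 0, -1, 5],
    [0, 0, 0, 0, 0, -1, 5]
  ]
}}

```text
t: 5.1
ee_pos: [455.5, 291.4, 56.1]
eef_rot: [-0.0, 0.985, 0.17, -0.0]
ft_force: [-2.8, 1.6, 5.4]
opening: 8.9
grasp_force: 30.0
```

```bash
python3 s.py
```

```text
t 5.1 pos [455.538 291.363  56.065] ydeg -70.42223167116441 zax [-0.     0.001 -1.   ] 
q [0.35  0.568 1.576 0.001 0.998 1.578] F [-2.809  1.593  5.403] M [ 0.308  0.614 -0.017] op 8.866547117247983 g 30.00057942699641
```

```bash
echo "print('tau6',o['joint_torque'][5])">>s.py; python3 s.py|tail -1
```

```text
tau6 0.292811281979084
```

{"api": "carry_out", "payload": {
  "commands": [
    [0, 0, 0, 0, 0, -0.4, 5],
    [0, 0, 0, 0, 0, -0.8, 5],
    [0, 0, 0, 0, 0, -1.2, 5],
    [0, 0, 0, 0, 0, -1.6, 5],
    [0, 0, 0, 0, 0, -2, 5],
    [0, 0, 0, 0, 0, -2, 5],
    [0, 0, 0, 0, 0, -2, 5]
  ]
}}

```text
t: 5.68
ee_pos: [455.5, 291.5, 56.1]
eef_rot: [-0.0, 0.996, 0.084, -0.0]
ft_force: [-3.4, 2.6, 5.3]
opening: 8.9
grasp_force: 30.0
```

```bash
python3 s.py
```

```text
t 5.68 pos [455.488 291.474  56.07 ] ydeg -80.38120619332301 zax [-0.     0.001 -1.   ] 
q [0.35  0.568 1.576 0.001 0.998 1.752] F [-3.412  2.567  5.319] M [ 0.422  0.583 -0.051] op 8.882360826725455 g 30.000565135851502
tau6 0.04647905705496669
```

{"api": "carry_out", "payload": {
  "commands": [
    [0, 0, 0, 0, 0, -0.4, 5],
    [0, 0, 0, 0, 0, -0.8, 5],
    [0, 0, 0, 0, 0, -1, 5],
    [0, 0, 0, 0, 0, -1, 5],
    [0, 0, 0, 0, 0, -1, 5]
  ]
}}

```text
t: 6.1
ee_pos: [455.5, 291.5, 56.1]
eef_rot: [-0.0, 0.999, 0.041, -0.0]
ft_force: [-2.7, 3.1, 5.6]
opening: 8.8
grasp_force: 30.0
```

```bash
python3 s.py
```

```text
t 6.1 pos [455.499 291.511  56.064] ydeg -85.34122480934596 zax [-0.     0.001 -1.   ] 
q [0.35  0.568 1.576 0.001 0.998 1.839] F [-2.723  3.075  5.61 ] M [0.424 0.568 0.241] op 8.757127580801486 g 30.000729840248823
tau6 0.2989702485501766
```

{"api": "carry_out", "payload": {
  "commands": [
    [0, 0, 0, 0, 0, -0.4, 5],
    [0, 0, 0, 0, 0, -0.8, 5],
    [0, 0, 0, 0, 0, -0.8, 5],
    [0, 0, 0, 0, 0, -0.8, 5]
  ]
}}

```text
t: 6.43
ee_pos: [455.6, 291.5, 56.1]
eef_rot: [-0.0, 1.0, 0.006, 0.0]
ft_force: [-2.7, 2.4, 5.7]
opening: 9.5
grasp_force: 30.0
```

```bash
python3 s.py
```

```text
t 6.43 pos [455.582 291.52   56.065] ydeg -89.30686188499844 zax [ 0.     0.001 -1.   ] 
q [0.35  0.568 1.576 0.001 0.997 1.908] F [-2.703  2.442  5.693] M [0.5   0.676 0.513] op 9.470596220208591 g 30.001099398359656
tau6 0.6229391321539879
```

{"api": "carry_out", "payload": {
  "commands": [
    [0, 0, 0, 0, 0, -0.4, 5],
    [0, 0, 0, 0, 0, -0.8, 5],
    [0, 0, 0, 0, 0, -0.8, 5],
    [0, 0, 0, 0, 0, -0.8, 5]
  ]
}}

```text
t: 6.77
ee_pos: [455.6, 291.5, 56.0]
eef_rot: [-0.0, 1.0, -0.029, 0.0]
ft_force: [-3.0, 4.2, 5.0]
opening: 9.8
grasp_force: 33.3
```

```bash
python3 s.py
```

```text
t 6.77 pos [455.604 291.488  56.016] ydeg -93.28812050006982 zax [ 0.  0. -1.] 
q [0.35  0.568 1.576 0.    0.997 1.978] F [-3.025  4.211  5.011] M [0.463 0.514 0.739] op 9.835007141849088 g 33.28606835275423
tau6 0.7847010903060436
```

The moment has climbed 0.24→0.51→0.74 N m and the jaws are being wedged open, so the key is at its stop. Release and lift.

{"api": "carry_out", "payload": {
  "commands": [
    [0, 0, 0, 0, 0, 0, 50],
    [0, 0, 0, 0, 0, 0, 50],
    [0, 0, 0, 0, 0, 0, 50],
    [0, 0, 0, 0, 0, 0, 50],
    [0, 0, 1, 0, 0, 0, 50],
    [0, 0, 2, 0, 0, 0, 50],
    [0, 0, 3, 0, 0, 0, 50],
    [0, 0, 4, 0, 0, 0, 50],
    [0, 0, 5, 0, 0, 0, 50],
    [0, 0, 5, 0, 0, 0, 50]
  ]
}}

```text
t: 7.6
ee_pos: [457.6, 291.7, 211.3]
eef_rot: [-0.002, 1.0, -0.031, 0.005]
ft_force: [1.0, 0.1, 0.5]
opening: 50.0
grasp_force: 0.0
```

{"api": "carry_out", "payload": {
  "commands": [
    [0, -1, 0, 0, 0, 0, 70],
    [0, -2, 0, 0, 0, 0, 70],
    [0, -3, 0, 0, 0, 0, 70],
    [0, -4, 0, 0, 0, 0, 70],
    [0, -5, 0, 0, 0, 0, 70],
    [0, -6, 0, 0, 0, 0, 70],
    [0, -6, 0, 0, 0, 0, 70],
    [0, -6, 0, 0, 0, 0, 70]
  ]
}}

```text
t: 8.27
ee_pos: [455.7, 110.0, 205.3]
eef_rot: [-0.0, 0.999, -0.032, -0.0]
ft_force: [1.2, 0.0, 0.0]
opening: 70.0
grasp_force: 0.0
```

```bash
python3 s.py
python3 - <<'E'
from m import *
for n in('top','scene'):
    c=cam(n); W=cloud(c)
    for nm,x,y,r,z0,z1 in [('wing',455.5,290,32,66,95),('handle',500,-326,60,82,105),('bar',500,-326,80,55,70),('block',567,38.5,62,34,46),('capsrack',533,-115,110,25,95)]:
        P=W[(np.hypot(W[...,0]-x,W[...,1]-y)<r)&(W[...,2]>z0)&(W[...,2]<z1)]
        if len(P)>5: print(n,nm,len(P),rect(P))
cv2.imwrite('pics/top1.png',load('top')['color'])
cv2.imwrite('pics/c2.png',np.hstack([cv2.resize(load('top')['color'][220:265,410:485],None,fx=6,fy=6,interpolation=3)]))
E
```

```text
t 8.27 pos [455.727 110.048 205.298] ydeg -93.70925600305303 zax [-0.001  0.    -1.   ] 
q [-0.016  0.27   1.57   0.     1.303  1.619] F [1.234 0.006 0.027] M [0.049 0.162 0.056] op 69.96798389408056 g 0.0
tau6 -0.19255234859883785
top wing 94 (array([455.5, 288.7]), array([43.3,  9.3]), 'long axis deg', np.float32(9.0))
top handle 57 (array([ 498.9, -325.4]), array([20.1, 59.7]), 'long axis deg', np.float32(90.6))
top bar 247 (array([ 499.8, -325.9]), array([130.5,  33.8]), 'long axis deg', np.float32(89.0))
top block 660 (array([566.9,  39.6]), array([110.1,  50.4]), 'long axis deg', np.float32(74.9))
top capsrack 1685 (array([533.1, -78.3]), array([145.6, 215.2]), 'long axis deg', np.float32(176.9))
scene wing 107 (array([455.7, 287.4]), array([45. , 10.3]), 'long axis deg', np.float32(4.2))
scene handle 305 (array([ 499.3, -327.4]), array([60. , 20.9]), 'long axis deg', np.float32(89.8))
scene bar 555 (array([ 499.4, -327. ]), array([ 36.5, 129.4]), 'long axis deg', np.float32(90.4))
scene block 415 (array([568. ,  39.1]), array([112.4,  51.2]), 'long axis deg', np.float32(74.5))
scene capsrack 2245 (array([533.4, -79.3]), array([147.5, 216.8]), 'long axis deg', np.float32(177.7))
```

View pics/top1.png

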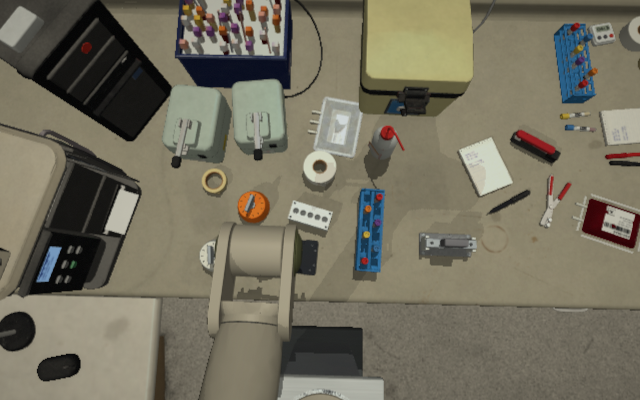

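View pics/c2.png

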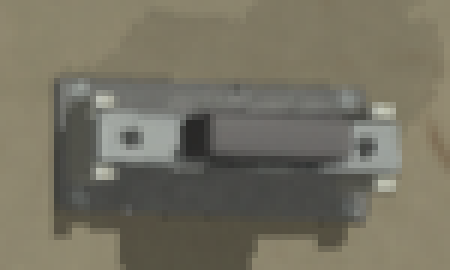

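The wing now reads about 4–9°, so it turned roughly 143°, which fits the stop. The overhead crop shows the comb's handle lying along world y at about (499,-326). Moving there.

{"api": "carry_out", "payload": {
  "commands": [
    [0.1, -1.2, 0, 0, 0, 1.2, 60],
    [0.2, -2.4, 0, 0, 0, 2.4, 60],
    [0.3, -3.6, 0, 0, 0, 3.6, 60],
    [0.4, -4.8, 0, 0, 0, 4.8, 60],
    [0.5, -6, 0, 0, 0, 6, 60],
    [0.6, -7.2, 0, 0, 0, 7.2, 60],
    [0.7, -8.4, 0, 0, 0, 8.4, 60],
    [0.8, -9.6, 0, 0, 0, 9.6, 60],
    [1, -10.8, 0, 0, 0, 10.8, 60],
    [1.1, -12, 0, 0, 0, 12, 60]
  ]
}}

```text
t: 9.2
ee_pos: [489.6, -249.6, 205.4]
eef_rot: [-0.0, 0.879, 0.476, 0.0]
ft_force: [0.9, 0.3, 1.0]
opening: 60.0
grasp_force: 0.0
```

{"api": "carry_out", "payload": {
  "commands": [
    [0.2, -1.2, 0, 0, 0, 1.2, 60],
    [0.35, -2.4, 0, 0, 0, 2.4, 60],
    [0.35, -2.53, 0, 0, 0, 3.6, 60],
    [0.35, -2.53, -0.5, 0, 0, 4.8, 60],
    [0.35, -2.53, -1, 0, 0, 6, 60],
    [0.35, -2.53, -1, 0, 0, 6.74, 60],
    [0.35, -2.53, -1, 0, 0, 6.74, 60],
    [0.35, -2.53, -1, 0, 0, 6.74, 60],
    [0.35, -2.53, -1, 0, 0, 6.74, 60]
  ]
}}

```text
t: 9.95
ee_pos: [499.9, -324.3, 176.1]
eef_rot: [0.0, 0.707, 0.708, 0.0]
ft_force: [-0.5, -0.1, -0.4]
opening: 59.9
grasp_force: 0.0
```

```bash
python3 s.py
```

```text
t 9.95 pos [ 499.935 -324.308  176.085] ydeg 0.08069269844039896 zax [ 0.001 -0.001 -1.   ] 
q [-0.774  0.509  1.268  0.     1.363 -0.775] F [-0.515 -0.131 -0.448] M [-0.055  0.054  0.058] op 59.87990733723437 g 0.0
tau6 -0.008522919961251318
```

{"api": "carry_out", "payload": {
  "commands": [
    [0, 0, -1, 0, 0, 0, 60],
    [0, 0, -2, 0, 0, 0, 60],
    [0, 0, -2.8, 0, 0, 0, 60],
    [0, 0, -3.3, 0, 0, 0, 60],
    [0, 0, -3.6, 0, 0, 0, 60],
    [0, 0, -3.6, 0, 0, 0, 60],
    [0, 0, -3.6, 0, 0, 0, 40],
    [0, 0, -3.6, 0, 0, 0, 28],
    [0, 0, -3.6, 0, 0, 0, 28],
    [0, 0, -3.6, 0, 0, 0, 28]
  ]
}}

```text
t: 10.78
ee_pos: [499.6, -325.1, 68.7]
eef_rot: [0.001, 0.706, 0.708, -0.0]
ft_force: [0.9, 0.6, 0.2]
opening: 35.4
grasp_force: 0.0
```

{"api": "carry_out", "payload": {
  "commands": [
    [0, 0, 0, 0, 0, 0, 24],
    [0, 0, 0, 0, 0, 0, 20],
    [0, 0, 0, 0, 0, 0, 15],
    [0, 0, 0, 0, 0, 0, 10],
    [0, 0, 0, 0, 0, 0, 10],
    [0, 0, 0, 0, 0, 0, 10]
  ],
  "grip_force": 35
}}

```text
t: 11.28
ee_pos: [499.4, -324.9, 68.1]
eef_rot: [0.0, 0.706, 0.708, -0.0]
ft_force: [-0.2, 1.5, 5.3]
opening: 19.4
grasp_force: 34.9
```

```bash
python3 s.py
```

```text
t 11.28 pos [ 499.392 -324.937   68.062] ydeg 0.13604410760223348 zax [ 0. -0. -1.] 
q [-0.775  0.626  1.402 -0.     1.113 -0.778] F [-0.205  1.55   5.268] M [-0.003  0.103  0.057] op 19.35070167183482 g 34.92293952964246
tau6 0.05697434884496033
```

{"api": "carry_out", "payload": {
  "commands": [
    [0, 0, 0.2, 0, 0, 0, 10],
    [0, 0, 0.5, 0, 0, 0, 10],
    [0, 0, 1, 0, 0, 0, 10],
    [0, 0, 1.6, 0, 0, 0, 10],
    [0, 0, 2.2, 0, 0, 0, 10],
    [0, 0, 2.8, 0, 0, 0, 10],
    [0, 0, 3.4, 0, 0, 0, 10],
    [0, 0, 4, 0, 0, 0, 10],
    [0, 0, 4.4, 0, 0, 0, 10],
    [0, 0, 4.4, 0, 0, 0, 10]
  ]
}}

```text
t: 12.12
ee_pos: [499.8, -325.3, 202.9]
eef_rot: [0.002, 0.706, 0.708, -0.0]
ft_force: [0.2, 0.5, -1.2]
opening: 19.7
grasp_force: 34.9
```

```bash
python3 s.py
python3 - <<'E'
from m import *
s=cam('scene');W=cloud(s)
P=W[(np.hypot(W[...,0]-500,W[...,1]+326)<80)&(W[...,2]>140)&(W[...,2]<300)]
print(np.nanpercentile(P[:,2],[1,5,50]))
c=s['color'][170:350,270:450];cv2.imwrite('pics/c3.png',cv2.resize(c,None,fx=3,fy=3,interpolation=3))
E
```

```text
t 12.12 pos [ 499.806 -325.319  202.888] ydeg 0.1322267111532937 zax [ 0.004 -0.003 -1.   ] 
q [-0.775  0.486  1.228 -0.     1.423 -0.778] F [ 0.15   0.464 -1.248] M [-0.06   0.035  0.037] op 19.70442861761842 g 34.92400140501559
tau6 -0.000802923950686818
[155.67529832 174.41236397 241.55339201]
```

View pics/c3.png

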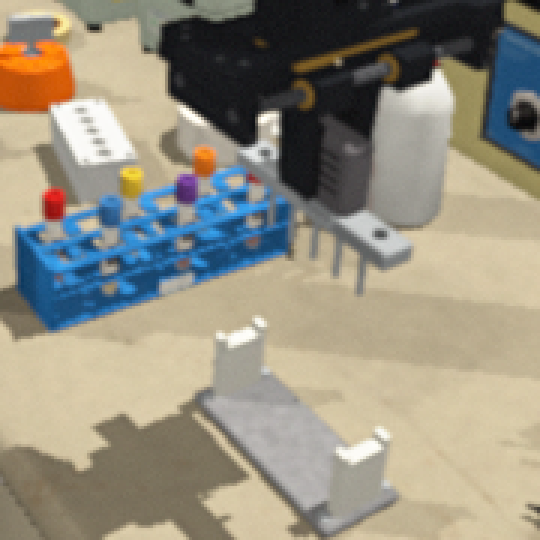

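The comb hangs level from its handle, with the bar running (260,155)→(395,250), and the stand is empty. Carrying it over the rack.

{"api": "carry_out", "payload": {
  "commands": [
    [0, 0.3, 0, 0, 0, 0, 10],
    [0, 1, 0, 0, 0, 0, 10],
    [0, 1.9, 0, 0, 0, -0.3, 10],
    [0.2, 2.8, 0, 0, 0, -0.6, 10],
    [0.4, 3.7, 0, 0, 0, -0.9, 10],
    [0.6, 4.6, 0, 0, 0, -1.2, 10],
    [0.8, 5.5, 0, 0, 0, -1.5, 10],
    [1, 6.4, 0, 0, 0, -1.8, 10],
    [1.2, 7.3, 0, 0, 0, -2.1, 10],
    [1.4, 8.2, 0, 0, 0, -2.4, 10]
  ]
}}

```text
t: 13.0
ee_pos: [540.6, -76.7, 198.6]
eef_rot: [-0.001, 0.777, 0.63, -0.001]
ft_force: [0.5, 0.8, -1.6]
opening: 19.5
grasp_force: 34.9
```

{"api": "carry_out", "payload": {
  "commands": [
    [0.2, 0.9, 0, 0, 0, -0.2, 10],
    [0.4, 1.8, 0, 0, 0, -0.4, 10],
    [0.6, 2.7, 0, 0, 0, -0.6, 10],
    [0.75, 3.4, 0, 0, 0, -0.68, 10],
    [0.85, 3.8, 0, 0, 0, -0.68, 10],
    [0.85, 3.97, 0, 0, 0, -0.68, 10],
    [0.85, 3.97, 0, 0, 0, -0.68, 10],
    [0.85, 3.97, 0, 0, 0, -0.68, 10]
  ]
}}

```text
t: 13.67
ee_pos: [566.4, 39.7, 199.4]
eef_rot: [-0.0, 0.795, 0.607, -0.0]
ft_force: [0.6, 0.1, -1.3]
opening: 20.0
grasp_force: 34.9
```

{"api": "carry_out", "payload": {
  "commands": [
    [0, 0, -0.5, 0, 0, 0, 10],
    [0, 0, -1, 0, 0, 0, 10],
    [0, 0, -1.5, 0, 0, 0, 10],
    [0, 0, -1.9, 0, 0, 0, 10],
    [0, 0, -2, 0, 0, 0, 10],
    [0, 0, -2, 0, 0, 0, 10],
    [0, 0, -2, 0, 0, 0, 10]
  ]
}}

```text
t: 14.25
ee_pos: [567.0, 39.6, 140.3]
eef_rot: [0.0, 0.795, 0.607, 0.0]
ft_force: [-0.1, -0.7, -1.8]
opening: 20.4
grasp_force: 34.9
```

```bash
python3 s.py
python3 - <<'E'
from m import *
s=cam('scene');t=cam('top')
a=cv2.resize(s['color'][150:250,260:350],None,fx=5,fy=5,interpolation=3)
b=cv2.resize(t['color'][175:255,270:330],None,fx=5,fy=5,interpolation=3)
b=cv2.copyMakeBorder(b,0,100,0,0,0);cv2.imwrite('pics/c4.png',np.hstack([a,b]))
E
```

```text
t 14.25 pos [567.017  39.563 140.315] ydeg -15.31855554347814 zax [ 0.001 -0.    -1.   ] 
q [-0.139  0.5    1.401 -0.     1.24   0.129] F [-0.136 -0.658 -1.763] M [-0.099  0.14  -0.029] op 20.448324707842612 g 34.92395668756217
tau6 -0.004965091939084232
```

View pics/c4.png

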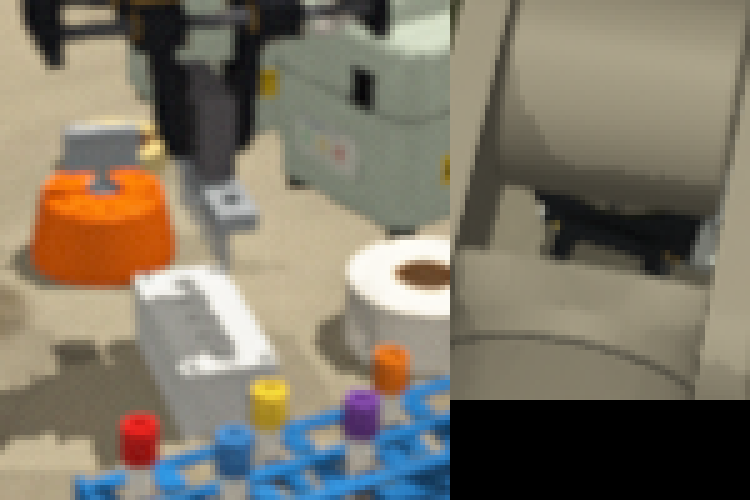

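The top view is blocked by the wrist, so I'll compare comb and block in the scene camera.

Run:
```python
from m import *
s=load('scene');W=cloud(s)
B=W[(np.hypot(W[...,0]-567,W[...,1]-39)<62)&(W[...,2]>35)&(W[...,2]<45)];print('block',len(B),rect(B),B[:,2].mean())
ax=np.array([np.cos(np.radians(74.7)),np.sin(np.radians(74.7))]);nx=np.array([ax[1],-ax[0]])
d=W[...,:2]-np.array([567.3,39.2]);L=d@ax;X=d@nx
for z0,z1,nm in((122,138,'bar'),(84,118,'pins'),(140,185,'handle')):
    m=(np.abs(L)<90)&(np.abs(X)<30)&(W[...,2]>z0)&(W[...,2]<z1)
    print(nm,m.sum(),'L',np.percentile(L[m],[0,2,10,50,90,100]).round(1),'X',np.percentile(X[m],[0,5,50,95,100]).round(1),W[m][:,2].min().round(1),W[m][:,2].max().round(1))
m=(np.abs(L)<90)&(np.abs(X)<30)&(W[...,2]>131)&(W[...,2]<138)&(L<-35)
print('bartop near end',m.sum(),L[m].min(),X[m].min(),X[m].max(),W[m][:,2].mean())
```

```text
block 399 (array([568. ,  39.3]), array([113.9,  51.1]), 'long axis deg', np.float32(74.1)) 39.44062519402952
bar 135 L [-67.5 -66.6 -65.6 -49.1 -13.4  18.6] X [-11.4 -11.2  -4.1   9.   11.4] 122.7 137.9
pins 33 L [-45.6 -44.5 -43.   -6.1  36.6  41.9] X [-1.7 -1.3 -0.4  1.1  2.1] 88.2 110.9
handle 390 L [-34.1 -32.5 -30.6 -11.6  -1.5  26. ] X [-27.4 -24.8  -4.   21.3  25.9] 140.0 185.0
bartop near end 58 -67.05827928618345 -11.318082001835766 10.686814335150597 133.8556831839983
```

{"api": "carry_out", "payload": {
  "commands": [
    [0.02, 0.055, 0, 0, 0, 0, 10],
    [0.02, 0.055, -0.3, 0, 0, 0, 10],
    [0.02, 0.055, -0.6, 0, 0, 0, 10],
    [0.02, 0.055, -0.9, 0, 0, 0, 10],
    [0.02, 0.055, -1.1, 0, 0, 0, 10],
    [0.02, 0.055, -1.2, 0, 0, 0, 10],
    [0.02, 0.055, -1.23, 0, 0, 0, 10],
    [0.02, 0.055, -1.23, 0, 0, 0, 10],
    [0.02, 0.055, -1.23, 0, 0, 0, 10],
    [0.02, 0.055, -1.23, 0, 0, 0, 10]
  ]
}}

```text
t: 15.18
ee_pos: [567.6, 41.9, 103.2]
eef_rot: [0.0, 0.795, 0.607, 0.0]
ft_force: [0.5, 0.0, -1.0]
opening: 20.3
grasp_force: 34.9
```

```bash
python3 s.py
python3 - <<'E'
from m import *
s=cam('scene');W=cloud(s)
ax=np.array([np.cos(np.radians(74.7)),np.sin(np.radians(74.7))]);nx=np.array([ax[1],-ax[0]])
c=np.array([567.4,39.2]);d=W[...,:2]-c;L=d@ax;X=d@nx
for z0,z1,nm in((93,101,'bartop'),(47,80,'pins'),(35,44,'blocktop')):
    m=(np.abs(L)<90)&(np.abs(X)<30)&(W[...,2]>z0)&(W[...,2]<z1)
    print(nm,m.sum(),'L',np.percentile(L[m],[0,2,10,50,90,98,100]).round(1),'X',np.percentile(X[m],[0,5,50,95,100]).round(1),W[m][:,2].min().round(1),W[m][:,2].max().round(1))
im=cv2.resize(s['color'][180:250,270:340],None,fx=8,fy=8,interpolation=3)
for y in(-40,-20,0,20,40):
    for h,col in((40,(0,0,255)),(50,(0,255,0))):
        p=np.r_[c+ax*y,h];u,v=proj(s,p);cv2.circle(im,(int((u-270+.5)*8),int((v-180+.5)*8)),3,col,-1)
cv2.imwrite('pics/c5.png',im)
E
```

```text
t 15.18 pos [567.579  41.915 103.199] ydeg -15.267074207642457 zax [ 0.001 -0.    -1.   ] 
q [-0.134  0.544  1.445 -0.     1.152  0.132] F [ 0.518  0.049 -0.996] M [-0.049  0.127 -0.031] op 20.280235768379562 g 34.92403883021325
tau6 0.0003660226229840191
bartop 92 L [-66.6 -65.1 -62.8 -41.6 -22.8  -3.2  -0.7] X [-12.  -11.3  -3.    8.5  10.2] 94.1 101.0
pins 46 L [-42.5 -41.9 -40.2  -7.7  23.4  39.7  41.3] X [-3.1 -2.3 -0.6  1.2  1.7] 50.1 70.7
blocktop 323 L [-56.1 -54.8 -51.3 -15.7  39.4  52.1  56.7] X [-25.  -24.   -6.7  22.5  26.2] 35.0 43.0
```

View pics/c5.png

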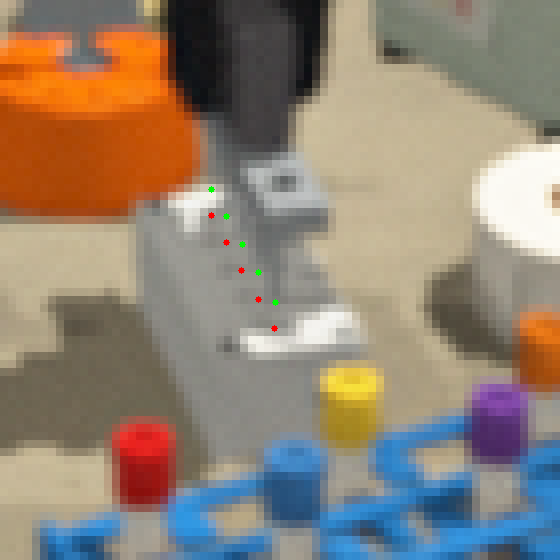

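The pins line up with the projected well axes to about 1 mm, and the tips are at about z = 50, 10 mm above the block. I'll let it settle, check, and hand in.

{"api": "carry_out", "payload": {
  "commands": [
    [0, 0, 0, 0, 0, 0, 10],
    [0, 0, 0, 0, 0, 0, 10],
    [0, 0, 0, 0, 0, 0, 10],
    [0, 0, 0, 0, 0, 0, 10],
    [0, 0, 0, 0, 0, 0, 10],
    [0, 0, 0, 0, 0, 0, 10]
  ]
}}

```text
t: 15.73
ee_pos: [567.4, 41.9, 102.9]
eef_rot: [0.0, 0.795, 0.607, 0.0]
ft_force: [0.6, 0.4, -1.7]
opening: 19.8
grasp_force: 34.9
```

```bash
python3 s.py
python3 - <<'E'
from m import *
W=cloud(cam('scene'))
for nm,x,y,r,z0,z1 in [('wing',455.5,290,32,66,95),('capsrack',533,-115,110,25,95)]:
    P=W[(np.hypot(W[...,0]-x,W[...,1]-y)<r)&(W[...,2]>z0)&(W[...,2]<z1)]
    if len(P)>5: print(nm,rect(P))
print(manip.finish_job())
E
```

```text
t 15.73 pos [567.38   41.945 102.873] ydeg -15.271330783120113 zax [ 0.  0. -1.] 
q [-0.134  0.544  1.445  0.     1.152  0.132] F [ 0.561  0.419 -1.744] M [-0.075  0.106  0.009] op 19.794846928781634 g 34.923824490979314
tau6 0.00040887513023335487
wing (array([457.3, 286.7]), array([46.1, 11.1]), 'long axis deg', np.float32(4.8))
capsrack (array([533.1, -79.3]), array([147.7, 215.3]), 'long axis deg', np.float32(177.6))
the job is handed in; nothing more can be done
None
```

I wound the timer to its stop, then carried the comb over the rack and handed the job in at 15.7 s with it held level, each pin within about 1 mm of its well's centre and the tips about 10 mm above the block; the rack had not moved, and I did not re-measure the wash bottle and label roll.

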